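Weigh the narrow wire coil at the impeller balancing stand

ROBOT

A 6-joint arm with a two-finger parallel gripper is mounted at the origin on the work surface. World frame = base frame: x ahead of the robot, y to its left, z up, the work surface at z = 0. Lengths are in m, angles in rad, forces in N, time in s.
With the tool pointing down it reaches from about 0.275 to 0.725 m from the base axis. Payload 5.6 kg.
Tool frame: the origin (TCP) lies midway between the tips of the shut fingers; the grasp point (between the pads) lies 19 mm behind it; z points along the fingers, y is the direction in which the jaws open and shut (so a half turn about z gives the same grasp; the last joint's range is limited). The gripper opens to 85 mm and grips with 20 to 120 N. Pads are 22 mm wide; open, the fingers measure 114 mm over their backs; the gripper's body (76 mm by 85 mm) begins 54 mm behind the grasp point. The pads swing forward as they close: fully open they stand 13 mm farther back than shut.
Start: joints at [1.633, 0.255, 0.108, 0, -1.424, -0.285], TCP at [0.122, 0.536, 0.231] pointing down, gripper open.
Joint ranges: [-2.95, 2.95], [-1.21, 1.97], [-1.09, 1.5], [-2.87, 1.71], [-2.94, -0.07], [-3.05, 3.05]. Speed limits (rad/s): [2.57, 2.57, 3.14, 3.14, 3.14, 3.14].

INTERFACE

Orientations are given as a unit quaternion [w, x, y, z].
In Python, from cell import state, eyes, order, spotter gives the robot as it stands.
- The arm moves only by the shell command python3 -m pendant 'ROWS' [FORCE]. ROWS is text: rows parted by semicolons, each of 7 numbers parted by spaces: the opening in per cent of the stroke, from 0 (shut) to 100 (fully open), then the shift along the tool's x, y, z in mm, then the turn, a rotation vector about the tool's x, y, z in degrees. In form: jaw x y z wx wy wz; .... A call has 1 to 20 rows; each row shifts and turns the commanded pose from where the row before left it, along the tool's axes as they then stand; what a row does not reach is not made up. A row lasts 1/12 s, in which the tool goes at most 41.7 mm and 7.16 degrees, less where a joint would pass 70% of its speed; a pose out of reach is approached as far as the arm can. A call is refused whole if a number of a shift passes 41.7 or a number of a turn 7.16, either way. A call with a gripper value outside its range is refused whole. The fingers move at their own pace and stop on an object; FORCE is the grip in N (left out, the last holds). Time passes only in rows, so rows that do not move let the fingers close. It gives the time, the measured TCP pose, the force and the opening at its end, in the units of the state.
- state(): the state, without advancing time (a new reading comes with each control period).
- eyes.camera(name): name is "scene" or "side" or "wrist"; returns a dict with "frame" (384x512x3 uint8, blue, green, red), "camera_matrix" (3x3 intrinsics, pixels), "camera_from_world" (4x4, takes a point from world to camera coordinates); the wrist camera has in their place "mount" (4x4, takes a point from camera to tool coordinates, whose origin is the TCP and whose axes are the flange's). Camera axes: x right, y down, z forward; pixel columns grow to the right and rows downward; lengths in m; the calibration is good to about 2 mm. A picture is of the moment at which its call begins: read the wrist's pose just before it. There is no depth.
- order.finish_job(): hands the job in, once; it reports no verdict.
Trained networks look in a picture, given as the dict that the camera call returned (one of the last four; its "shot" number tells which), for a name from the list of things; names that differ only in an ending like _2 or _b are one class to them, and where a whole thing is asked for, a point or a joint stands for the part that bears it (a point fixed in the world has none). Each returns a list of dicts, best first, with "score" (0 to 1); they miss things now and then, are a little off and sometimes report something else, mostly with a low value. They report only what shows in the picture. A call takes as long as a camera call. They do not tell look-alikes from the thing itself.
- spotter.look_for(picture, target): "location" ([column, row] in pixels, amid what is visible of it).
- spotter.cut_out(picture, target): "region" (384x512 bool, what is visible of it) and "location" ([column, row] in pixels, amid what is visible of it).
The state is a dict: "time": time; "joints": joint angles; "dq": joint speeds; "effort": joint torques, N m; "tcp_pos": TCP position; "orientation": TCP orientation; "force": force on the tool from outside, world axes, zero at the start; "moment": the same for the moment, N m; "opening": opening from 0.0 (shut) to 1.0 (fully open).
Only numpy, scipy, OpenCV 4.12 (cv2) and the standard library are available. Lean on these libraries where they do the work, as an engineer would, in place of code of your own. Each camera call takes 0.05 s, during which the arm holds its last target.

TASK

Slide the tall narrow wire coil up off its spindle and set it down gently on the round pan of the bench scale, standing flat on its end with the whole of it on the pan, then let go. Leave the wide flat coil and the knurled collar on their spindles.

Things in the scene. Friction and masses are not known exactly. Their poses are not given: they have to be found in the camera images.
- coil_center (a point): tall narrow coil of bright steel wire, rigid: 56 mm outside, 26 mm bore, 44 mm high, 0.3-0.55 kg. Point: its centre, half-way up, z along its axis. It rests loose on the shoulder (34 mm wide, 35 mm above the table, foot disc 90 x 12 mm below) of one of three like fixed spindles, whose 14 mm pin ends 12 mm above the coil: it clears the pin when raised 56 mm. Grip across the outside from above
- flat_coil_center (a point): the other coil, wide and flat, of the same steel wire, 86 mm outside and 24 mm high, loose on another spindle of the same kind, over 140 mm from the narrow coil; the point is its centre. To be left alone
- collar_center (a point): knurled steel shaft collar, a plain ring 40 mm outside and 18 mm high, loose on the third spindle, over 140 mm from the narrow coil; the point is its centre. To be left alone
- pan_center (a point): centre of the upper face of the scale's flat round metal pan, 120 mm across, no rim, z up; 56 mm above the table, fixed on a grey scale body 150 by 170 mm whose top is 40 mm above the table. The pan does not give. A coil standing on it has its centre 22 mm above this point
There are look-alikes about, which are no part of the job. What is shaped like the part that bears coil_center but blue or brown is not meant.

How it is judged:
On the way:
1. the narrow coil is lifted clear of its spindle's pin by the gripper (height (world z) of coil_center above 0.108 m and contact force between the fingers and coil above 1 N), for 0.1 s.
At the end, for the whole second after the job is handed in: The narrow coil stands at rest on the scale's pan, on its end (within 10 degrees), its axis within 32 mm of the pan's centre so that all of it is on the pan (height within 5 mm of resting); the flat coil and the collar are still on their spindles, within 20 mm of where they were (horizontal distance between coil_center and pan_center below 0.032 m and z of coil_center in the frame of pan_center between 0.017 and 0.027 m and angle between the z axis of coil_center and the z axis of pan_center, either way round below 0.17 rad and linear speed of coil below 0.02 m/s and distance of each of flat_coil_center, collar_center from where it was at the start of the episode below 0.02 m); the robot touches nothing.
It fails at once if the flat coil or the collar is displaced by more than 20 mm (distance of any of flat_coil_center, collar_center from where it was at the start of the episode above 0.02 m).
It fails at once if the coil is dropped or slammed onto the scale (faster than 0.5 m/s, a fall of some 13 mm, just above the pan) (horizontal distance between coil_center and pan_center below 0.08 m and z of coil_center in the frame of pan_center below 0.05 m and linear speed of coil above 0.5 m/s).
It also fails if it takes over 32 s, if anything falls off the work surface, if the arm or the gripper's body presses on something with over 40 N, if the wrist force passes 120 N, or if a joint passes its speed limit or range.

## Working session

There is one attempt and no reset: what is moved stays moved. The work goes in short steps, Python scripts to look and compute and a shell command to move; the robot and the scene stay as the last step left them, time stands still between calls to the robot, and variables do not carry over. Pictures are saved under pics/ and viewed, and the job is handed in when it is done.

```bash
mkdir -p pics; ls
cat > h.py <<'E'
import numpy as np,cv2
from cell import state,eyes,order,spotter
from scipy.spatial.transform import Rotation as R
def T_wt(s):
    q=s['orientation'];T=np.eye(4);T[:3,:3]=R.from_quat([q[1],q[2],q[3],q[0]]).as_matrix();T[:3,3]=s['tcp_pos'];return T
def snap(name):
    s=state();p=eyes.camera(name)
    if 'mount' in p: wc=T_wt(s)@np.array(p['mount'])
    else: wc=np.linalg.inv(np.array(p['camera_from_world']))
    return p,wc
def ray(p,wc,px):
    K=np.array(p['camera_matrix']);d=wc[:3,:3]@np.linalg.solve(K,[px[0],px[1],1]);return wc[:3,3],d/np.linalg.norm(d)
def atz(p,wc,px,z):
    o,d=ray(p,wc,px);return o+d*(z-o[2])/d[2]
def proj(p,wc,X):
    K=np.array(p['camera_matrix']);c=np.linalg.inv(wc)@np.append(X,1);u=K@c[:3];return u[:2]/u[2]
E
python3 - <<'E'
from h import *
s=state();print(s)
Z=dict(coil_center=.057,flat_coil_center=.047,collar_center=.044,pan_center=.056)
for n in ['scene','side','wrist']:
    p,wc=snap(n);f=p['frame'].copy()
    cv2.imwrite(f'pics/{n}0.png',f)
    print(n,wc[:3,3].round(3))
    for t,z in Z.items():
        for r in spotter.look_for(p,t)[:3]:print(n,t,np.round(r['location'],1),round(r['score'],2),atz(p,wc,r['location'],z).round(3))
E
```

```text
pics
{'time': 0.0, 'joints': array([ 1.63256451e+00,  2.55771847e-01,  1.06974934e-01, -4.99961705e-04,
       -1.42388653e+00, -2.84563461e-01]), 'dq': array([ 8.96624860e-04,  8.24825781e-04,  2.05082287e-03,  5.62307949e-04,
       -7.75715972e-05,  4.40799657e-04]), 'effort': array([-1.12842429e-04, -3.86630666e+01,  2.37941641e+01,  5.36501035e+00,
       -6.03073262e-03,  2.74547382e-06]), 'tcp_pos': array([0.12137037, 0.5359236 , 0.23036712]), 'orientation': array([ 9.72050087e-04,  9.93797129e-01, -1.11203931e-01, -8.09786925e-05]), 'force': array([-0.21285985,  0.18490773,  0.17241159]), 'moment': array([0.01424892, 0.02411377, 0.02461522]), 'opening': 0.9994374142286583}
scene [ 1.048 -0.354  1.123]
scene coil_center [317.8 153.8] 0.87 [0.448 0.325 0.057]
scene coil_center [335.3 142.2] 0.84 [0.442 0.406 0.057]
scene coil_center [280.2 177.2] 0.58 [0.456 0.166 0.057]
scene flat_coil_center [248.7 210.2] 0.94 [0.496 0.018 0.047]
scene collar_center [307.5 214.3] 0.58 [0.606 0.158 0.044]
scene pan_center [152.2 273.4] 0.64 [ 0.521 -0.313  0.056]
side [ 0.266 -0.646  0.901]
side coil_center [193.5 138.4] 0.67 [0.316 0.361 0.057]
side coil_center [236.1 139.7] 0.65 [0.452 0.318 0.057]
side coil_center [224.  127.8] 0.61 [0.425 0.389 0.057]
side flat_coil_center [273.  208.4] 0.85 [0.489 0.012 0.047]
side collar_center [294.3 165.4] 0.4 [0.605 0.165 0.044]
side pan_center [316.  317.2] 0.89 [ 0.491 -0.326  0.056]
wrist [0.19  0.522 0.374]
```

View pics/scene0.png

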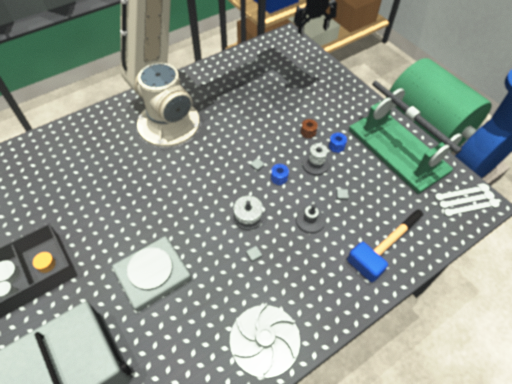

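View pics/side0.png

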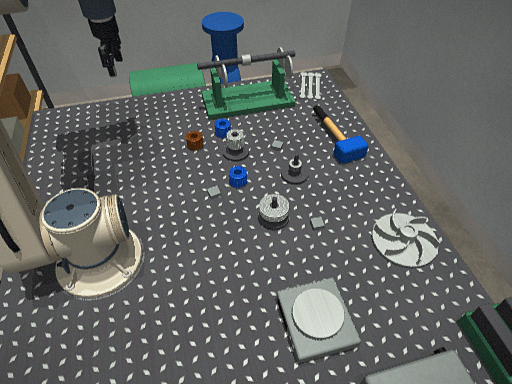

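Run:
```python
import cv2
a=cv2.imread('pics/scene0.png')[110:240,230:390];b=cv2.imread('pics/side0.png')[90:230,160:330]
cv2.imwrite('pics/sc0z.png',cv2.resize(a,None,fx=4.5,fy=4.5,interpolation=2))
cv2.imwrite('pics/si0z.png',cv2.resize(b,None,fx=4.2,fy=4.2,interpolation=2))
```

```text
(no output)
```

View pics/sc0z.png

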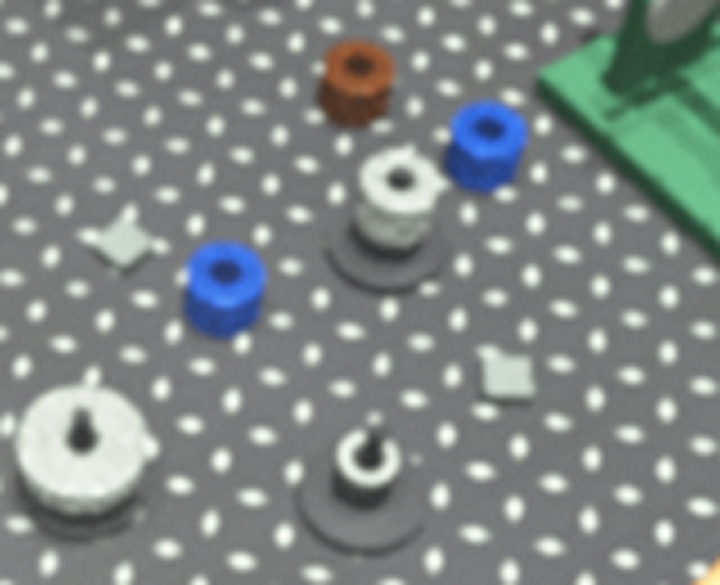

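View pics/si0z.png

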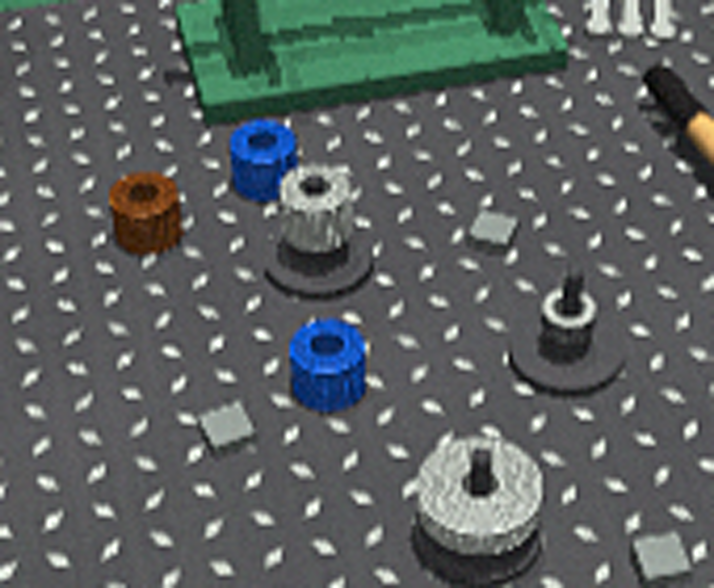

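The steel coil is at about (318,154) in scene and (236,140) in side, with one blue look-alike just behind it, and the pan is near (150,268) and (318,313). I'll triangulate these.

Run:
```python
from h import *
Z=dict(coil_center=.057,flat_coil_center=.047,collar_center=.044,pan_center=.056)
for n in ['scene','side']:
    p,wc=snap(n)
    for t,z in Z.items():
        for r in spotter.cut_out(p,t)[:4]:
            m=r['region'];ys,xs=np.nonzero(m)
            if len(xs)<5: continue
            c=((xs.min()+xs.max())/2,(ys.min()+ys.max())/2)
            col=p['frame'][m].mean(0).round()
            cen=(xs.mean(),ys.mean())
            print(n,t,round(r['score'],2),len(xs),np.round(cen,1),c,col,atz(p,wc,cen,z).round(4),atz(p,wc,cen,.022).round(3))
    # where the coil top/bbox would project
    for X in ([.45,.32,.057],):
        print(proj(p,wc,X))
```

```text
scene coil_center 0.64 291 [279.6 174.5] (np.float64(279.5), np.float64(174.5)) [184.  97.  60.] [0.4461 0.1704 0.057 ] [0.426 0.188 0.022]
scene coil_center 0.6 251 [308.9 129.1] (np.float64(308.5), np.float64(129.0)) [ 52.  74. 112.] [0.3459 0.3696 0.057 ] [0.323 0.393 0.022]
scene coil_center 0.58 288 [337.6 142.6] (np.float64(337.5), np.float64(142.5)) [177.  92.  54.] [0.4478 0.4114 0.057 ] [0.428 0.437 0.022]
scene coil_center 0.53 278 [318.4 154.4] (np.float64(318.5), np.float64(154.0)) [176. 185. 178.] [0.4511 0.3252 0.057 ] [0.431 0.348 0.022]
scene flat_coil_center 0.57 598 [247.3 210.3] (np.float64(247.5), np.float64(210.5)) [206. 215. 209.] [0.4942 0.0148 0.047 ] [0.481 0.023 0.022]
scene collar_center 0.5 119 [311.  214.2] (np.float64(311.5), np.float64(213.5)) [161. 170. 163.] [0.6114 0.1669 0.044 ] [0.602 0.177 0.022]
scene pan_center 0.93 3258 [151.5 273.2] (np.float64(152.0), np.float64(274.0)) [211. 219. 211.] [ 0.5197 -0.3146  0.056 ] [ 0.503 -0.313  0.022]
[316.92457912 154.84107635]
side coil_center 0.79 290 [235.4 140. ] (np.float64(235.5), np.float64(139.5)) [1
[... 227 characters left out ...]
76.9] (np.float64(237.5), np.float64(177.0)) [143.  65.  19.] [0.418  0.1502 0.057 ] [0.424 0.183 0.022]
side coil_center 0.57 219 [221.7 127.8] (np.float64(222.0), np.float64(128.5)) [140.  62.  16.] [0.418  0.3906 0.057 ] [0.424 0.434 0.022]
side flat_coil_center 0.64 593 [273.5 208.4] (np.float64(273.5), np.float64(208.0)) [161. 168. 162.] [0.4904 0.0121 0.047 ] [0.497 0.031 0.022]
side collar_center 0.45 91 [294.7 166.2] (np.float64(295.0), np.float64(166.0)) [111. 116. 112.] [0.6051 0.1618 0.044 ] [0.614 0.183 0.022]
side pan_center 0.93 4840 [316.7 320.1] (np.float64(318.5), np.float64(319.5)) [165. 172. 165.] [ 0.4898 -0.3329  0.056 ] [ 0.499 -0.32   0.022]
[235.46318091 139.39661923]
```

```bash
python3 -m pendant '100 37 17 0 0 0 0;100 37 17 0 0 0 0;100 37 17 0 0 0 0;100 37 17 0 0 0 0;100 37 17 0 0 0 0;100 37 17 0 0 0 0;100 37 17 0 0 0 0;100 37 17 0 0 0 0;100 0 0 0 0 0 0;100 0 0 0 0 0 0'
cat > w.py <<'E'
import sys
from h import *
p,wc=snap('wrist');cv2.imwrite(sys.argv[1],p['frame']);t=sys.argv[2];z=float(sys.argv[3])
s=state();T=T_wt(s);print(s['time'],T.round(4),wc[:3,:].round(3),s['joints'].round(2))
for r in spotter.cut_out(p,t)[:4]:
    m=r['region'];ys,xs=np.nonzero(m)
    if len(xs)<5: continue
    print(round(r['score'],2),len(xs),xs.mean().round(1),ys.mean().round(1),xs.min(),xs.max(),ys.min(),ys.max(),p['frame'][m].mean(0).round(),atz(p,wc,(xs.mean(),ys.mean()),z).round(4))
E
python3 w.py pics/w1.png coil_center .057
```

```text
time: 2.08
tcp_pos: [0.3816, 0.3369, 0.2312]
orientation: [0.0, 0.994, -0.113, -0.0]
force: [0.4, 0.6, -0.5]
opening: 1.0
2.1333 [[ 9.748e-01 -2.230e-01 -3.000e-04  3.806e-01]
 [-2.230e-01 -9.748e-01  1.000e-04  3.379e-01]
 [-3.000e-04  0.000e+00 -1.000e+00  2.312e-01]
 [ 0.000e+00  0.000e+00  0.000e+00  1.000e+00]] [[-0.225 -0.937 -0.266  0.45 ]
 [-0.974  0.217  0.061  0.322]
 [ 0.001  0.273 -0.962  0.374]] [ 1.03  0.17  0.   -0.   -1.4   0.31]
0.96 1906 258.1 114.8 232 284 88 142 [220. 223. 222.] [0.4493 0.3233 0.057 ]
0.92 2099 372.0 108.1 344 399 84 132 [179.  92.  49.] [0.4275 0.1965 0.057 ]
0.68 1547 230.2 220.2 210 250 197 244 [37. 60. 98.] [0.3322 0.3868 0.057 ]
0.65 1777 177.3 151.9 152 203 129 175 [183.  95.  52.] [0.4297 0.4255 0.057 ]
```

View pics/w1.png

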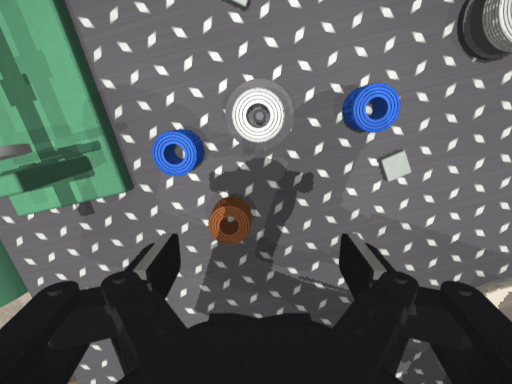

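```bash
python3 -m pendant '100 35 0 0 0 0 0;100 35.5 0 0 0 0 0;100 0 0 30 0 0 0;100 0 0 30 0 0 0;100 0 0 30 0 0 0;100 0 0 0 0 0 0;100 0 0 0 0 0 0'; python3 w.py pics/w2.png coil_center .079
```

```text
time: 2.77
tcp_pos: [0.4477, 0.3231, 0.1407]
orientation: [0.001, 0.994, -0.11, -0.001]
force: [0.7, 0.1, 1.0]
opening: 1.0
2.8167 [[ 9.758e-01 -2.188e-01  1.500e-03  4.489e-01]
 [-2.188e-01 -9.758e-01  1.000e-04  3.239e-01]
 [ 1.400e-03 -4.000e-04 -1.000e+00  1.427e-01]
 [ 0.000e+00  0.000e+00  0.000e+00  1.000e+00]] [[-0.219 -0.938 -0.268  0.517]
 [-0.976  0.211  0.057  0.309]
 [ 0.003  0.274 -0.962  0.284]] [ 0.91  0.3  -0.05  0.   -1.21  0.44]
0.89 3782 401.3 179.3 363 439 148 212 [177.  89.  46.] [0.4438 0.2105 0.079 ]
0.74 3533 258.8 198.1 225 293 161 235 [120. 124. 123.] [0.4533 0.3228 0.079 ]
0.6 1909 224.0 296.1 197 249 272 321 [28. 45. 73.] [0.3709 0.3731 0.079 ]
0.57 2434 156.9 223.3 124 191 198 254 [167.  84.  42.] [0.4505 0.4089 0.079 ]
```

View pics/w2.png

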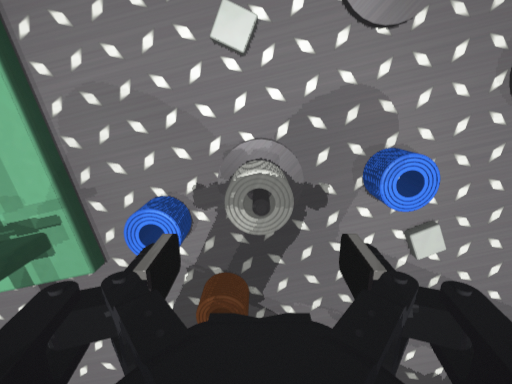

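```bash
python3 -m pendant '100 1 0 35 0 0 0;100 0 0 30 0 0 0;100 0 0 20 0 0 0;100 0 0 16 0 0 0;100 0 0 0 0 0 0;60 0 0 0 0 0 0;40 0 0 0 0 0 0;30 0 0 0 0 0 0;30 0 0 0 0 0 0;30 0 0 0 0 0 0;30 0 0 0 0 0 0' 50; python3 w.py pics/w3.png coil_center .079
```

```text
time: 3.78
tcp_pos: [0.4511, 0.3238, 0.0432]
orientation: [-0.002, 0.994, -0.111, 0.002]
force: [-0.5, -0.4, 5.7]
opening: 0.644
3.8333 [[ 0.9754 -0.2203  0.0035  0.4511]
 [-0.2203 -0.9754  0.0031  0.3238]
 [ 0.0027 -0.0038 -1.      0.0432]
 [ 0.      0.      0.      1.    ]] [[-0.22  -0.939 -0.263  0.519]
 [-0.975  0.211  0.063  0.309]
 [-0.003  0.27  -0.963  0.187]] [ 0.9   0.39 -0.2   0.   -0.97  0.44]
0.94 2845 106.2 267.2 53 160 239 330 [153.  74.  36.] [0.4698 0.3912 0.079 ]
0.72 10059 258.9 257.2 201 319 195 317 [109. 112. 111.] [0.4597 0.3227 0.079 ]
0.61 7853 469.3 219.2 415 511 170 274 [161.  80.  39.] [0.4577 0.2311 0.079 ]
```

View pics/w3.png

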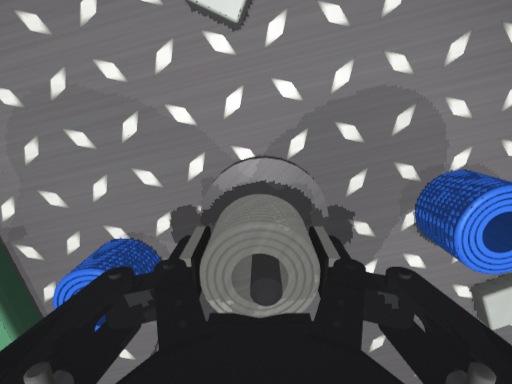

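The pads hold the coil, shown at about (259,257), with the jaws at about 55 mm. Now lifting.

```bash
python3 -m pendant '30 0 0 0 0 0 0;30 0 0 -8 0 0 0;30 0 0 -16 0 0 0;30 0 0 -20 0 0 0;30 0 0 -20 0 0 0;30 0 0 -20 0 0 0;30 0 0 -20 0 0 0;30 0 0 -16 0 0 0;30 0 0 0 0 0 0;30 0 0 0 0 0 0' 70; python3 w.py pics/w4.png coil_center .19
python3 - <<'E'
from h import *
for n in ['scene','side']:
    p,wc=snap(n);f=p['frame'];cv2.imwrite(f'pics/{n}4.png',f)
    r=spotter.cut_out(p,'pan_center')[0];m=r['region'].astype(np.uint8)
    if n=='scene': roi=(slice(235,310),slice(105,195))
    else: roi=(slice(275,365),slice(270,365))
    a=cv2.resize(f[roi],None,fx=6,fy=6,interpolation=2);cv2.imwrite(f'pics/{n}pan.png',a)
E
```

```text
time: 4.72
tcp_pos: [0.4498, 0.3229, 0.161]
orientation: [-0.001, 0.994, -0.111, 0.0]
force: [0.0, 0.1, -5.2]
opening: 0.637
4.7667 [[ 9.752e-01 -2.213e-01 -1.400e-03  4.492e-01]
 [-2.213e-01 -9.752e-01  1.000e-04  3.224e-01]
 [-1.400e-03  2.000e-04 -1.000e+00  1.596e-01]
 [ 0.000e+00  0.000e+00  0.000e+00  1.000e+00]] [[-0.221 -0.938 -0.265  0.518]
 [-0.975  0.212  0.062  0.308]
 [-0.002  0.272 -0.962  0.304]] [ 0.9   0.29 -0.02 -0.   -1.26  0.44]
0.87 11598 259.6 259.9 200 318 194 317 [105. 108. 107.] [0.4531 0.3227 0.19  ]
0.87 3242 392.7 176.7 358 427 148 207 [178.  91.  48.] [0.4799 0.2574 0.19  ]
0.61 2738 165.6 222.3 134 197 192 252 [177.  89.  46.] [0.4814 0.3604 0.19  ]
0.59 177 207.3 307.7 202 216 297 317 [35. 53. 84.] [0.4326 0.3544 0.19  ]
```

View pics/w4.png

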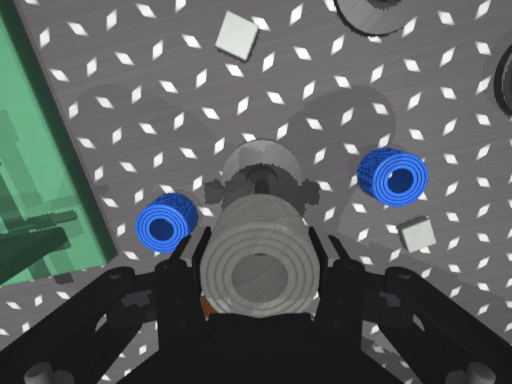

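View pics/scenepan.png

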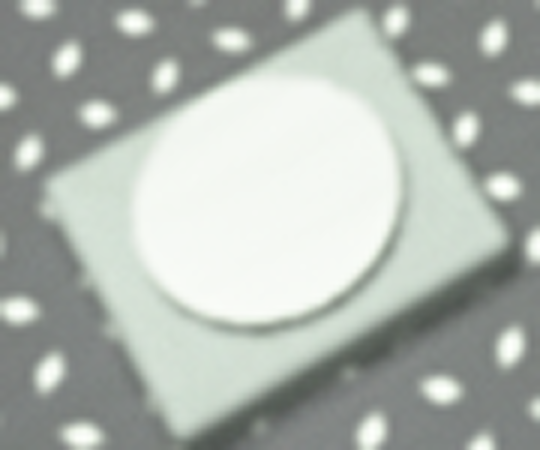

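View pics/sidepan.png

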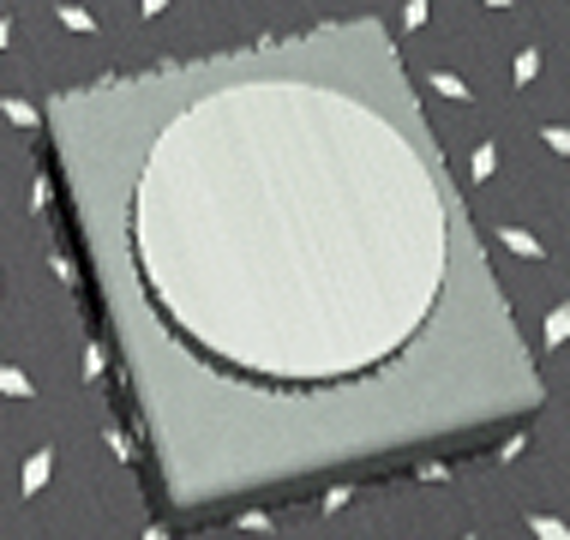

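Run:
```python
from h import *
for n,px in [('scene',(149.7,268.2)),('side',(318.3,313.2))]:
    p,wc=snap(n);print(n,atz(p,wc,px,.056).round(4))
T=T_wt(state());print(T[:3,3])
for t in ([.503,-.319,.19],): print((T[:3,:3].T@(np.array(t)-T[:3,3])*1000).round(1))
```

```text
scene [ 0.5037 -0.312   0.056 ]
side [ 0.4991 -0.3185  0.056 ]
[0.44966876 0.32233253 0.15959572]
[193.7 613.7 -29.8]
```

```bash
python3 -m pendant '30 3 15 -15 0 0 0;30 6 30 -15 0 0 0;30 7.5 38 0 0 0 0;30 7.5 38 0 0 0 0;30 7.5 38 0 0 0 0;30 7.5 38 0 0 0 0;30 7.5 38 0 0 0 0;30 7.5 38 0 0 0 0;30 7.5 38 0 0 0 0;30 7.5 38 0 0 0 0;30 7.5 38 0 0 0 0;30 7.5 38 0 0 0 0;30 7.5 38 0 0 0 0;30 7.5 38 0 0 0 0;30 7.5 38 0 0 0 0;30 7.5 38 0 0 0 0;30 5 20 0 0 0 0;30 2 10 0 0 0 0;30 0 0 0 0 0 0;30 0 0 0 0 0 0'; python3 w.py pics/w5.png pan_center .056
```

```text
time: 6.78
tcp_pos: [0.4335, -0.296, 0.1899]
orientation: [-0.0, 0.994, -0.112, -0.0]
force: [-0.2, 0.1, -4.6]
opening: 0.637
6.8333 [[ 9.753e-01 -2.209e-01 -3.000e-04  4.337e-01]
 [-2.209e-01 -9.753e-01  6.000e-04 -2.954e-01]
 [-4.000e-04 -6.000e-04 -1.000e+00  1.900e-01]
 [ 0.000e+00  0.000e+00  0.000e+00  1.000e+00]] [[-0.222 -0.938 -0.267  0.502]
 [-0.975  0.213  0.061 -0.311]
 [-0.     0.273 -0.962  0.333]] [-0.3   0.22 -0.04 -0.   -1.31  1.65]
0.58 23445 261.9 108.5 166 349 19 195 [191. 196. 193.] [ 0.5064 -0.3144  0.056 ]
```

View pics/w5.png

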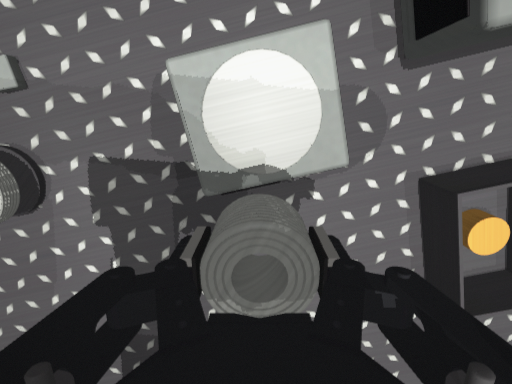

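Run:
```python
from h import *
p,wc=snap('wrist');g=p['frame'][:,:,1]
P=atz(p,wc,(261.5,111.5),.056);print(P)
for a in range(0,360,45):
    print(proj(p,wc,P+.06*np.array([np.cos(np.radians(a)),np.sin(np.radians(a)),0])).round(),end='')
T=T_wt(state());print(T[:3,3]);print((T[:3,:3].T@(np.array([.503,-.315,.064])-T[:3,3])*1000).round(1))
```

```text
[ 0.50412136 -0.31246278  0.056     ]
[247.  46.][209.  77.][203. 125.][231. 162.][274. 170.][311. 144.][322.  97.][296.  55.][ 0.43394036 -0.29509148  0.19039961]
[ 71.7   4.3 126.4]
```

```bash
python3 -m pendant '30 18 1 0 0 0 0;30 36 1 0 0 0 0;30 18 1 10 0 0 0;30 0 0 25 0 0 0;30 0 0 25 0 0 0;30 0 0 25 0 0 0;30 0 0 15 0 0 0;30 0 0 10 0 0 0;30 0 0 6 0 0 0;30 0 0 3 0 0 0;30 0 0 0 0 0 0;30 0 0 0 0 0 0;30 0 0 0 0 0 0'
python3 - <<'E'
from h import *
for n,roi in [('scene',(slice(215,310),slice(95,215))),('side',(slice(245,365),slice(250,385)))]:
    p,wc=snap(n);cv2.imwrite(f'pics/{n}6.png',cv2.resize(p['frame'][roi],None,fx=5,fy=5,interpolation=2))
s=state();print(s['tcp_pos'],s['force'])
E
```

```text
time: 8.02
tcp_pos: [0.5041, -0.3153, 0.0726]
orientation: [0.0, 0.994, -0.111, 0.001]
force: [-0.0, 0.5, -3.8]
opening: 0.638
[ 0.50382871 -0.31521224  0.07223303] [-4.02991482e-03  5.03661452e-01 -4.84269993e+00]
```

View pics/side6.png

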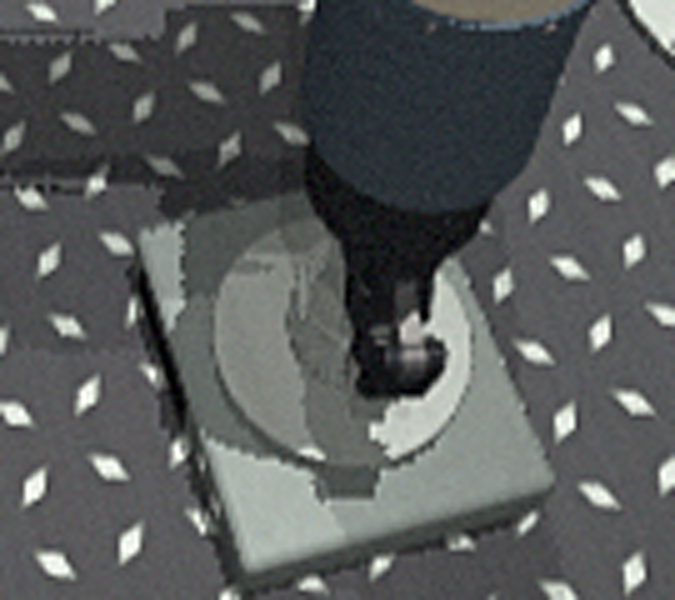

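View pics/scene6.png

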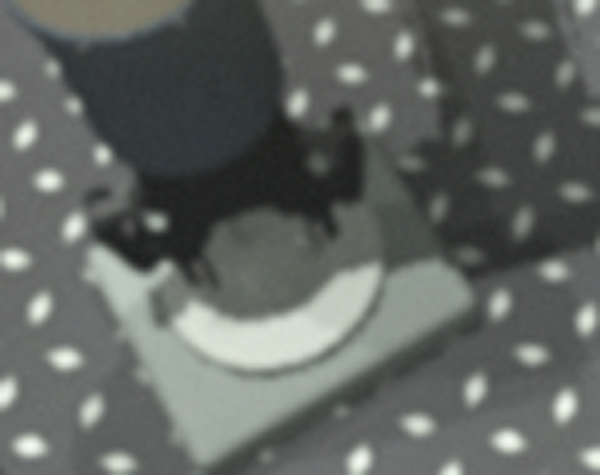

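```bash
python3 -m pendant '30 0 0 2 0 0 0;30 0 0 2 0 0 0;30 0 0 2 0 0 0;30 0 0 0 0 0 0;30 0 0 0 0 0 0'; python3 -m pendant '30 0 0 1 0 0 0;30 0 0 0 0 0 0;30 0 0 0 0 0 0'
```

```text
time: 8.53
tcp_pos: [0.5032, -0.315, 0.065]
orientation: [-0.0, 0.994, -0.111, -0.0]
force: [0.8, -0.7, -4.0]
opening: 0.636
time: 8.78
tcp_pos: [0.5035, -0.3151, 0.0645]
orientation: [0.0, 0.994, -0.111, 0.0]
force: [-0.7, -0.9, -3.9]
opening: 0.637
```

```bash
python3 -m pendant '30 0 0 0.7 0 0 0;30 0 0 0 0 0 0;30 0 0 0 0 0 0'; python3 -m pendant '30 0 0 0.7 0 0 0;30 0 0 0 0 0 0;30 0 0 0 0 0 0'
```

```text
time: 9.03
tcp_pos: [0.5035, -0.3151, 0.0644]
orientation: [0.0, 0.994, -0.111, 0.0]
force: [-2.6, 1.2, 3.7]
opening: 0.642
time: 9.28
tcp_pos: [0.5035, -0.3152, 0.0644]
orientation: [0.0, 0.994, -0.111, 0.001]
force: [-3.9, 3.3, 8.9]
opening: 0.64
```

The force turned from -4 to +9 N, so the coil is on the pan. Releasing and rising.

```bash
python3 -m pendant '66 0 0 0 0 0 0;70 0 0 0 0 0 0;80 0 0 0 0 0 0;100 0 0 0 0 0 0;100 0 0 0 0 0 0;100 0 0 0 0 0 0' 20; python3 w.py pics/w7.png coil_center .1
```

```text
time: 9.78
tcp_pos: [0.5034, -0.3151, 0.0628]
orientation: [0.0, 0.994, -0.111, 0.0]
force: [0.2, -0.4, 0.9]
opening: 0.999
9.8333 [[ 9.753e-01 -2.209e-01 -1.000e-04  5.034e-01]
 [-2.209e-01 -9.753e-01 -0.000e+00 -3.150e-01]
 [-1.000e-04  0.000e+00 -1.000e+00  6.280e-02]
 [ 0.000e+00  0.000e+00  0.000e+00  1.000e+00]] [[-0.221 -0.938 -0.266  0.572]
 [-0.975  0.213  0.06  -0.33 ]
 [ 0.     0.273 -0.962  0.206]] [-0.3   0.44 -0.06  0.   -1.07  1.64]
0.56 11936 259.8 260.3 199 321 195 317 [86. 89. 88.] [ 0.5113 -0.3163  0.1   ]
```

View pics/w7.png

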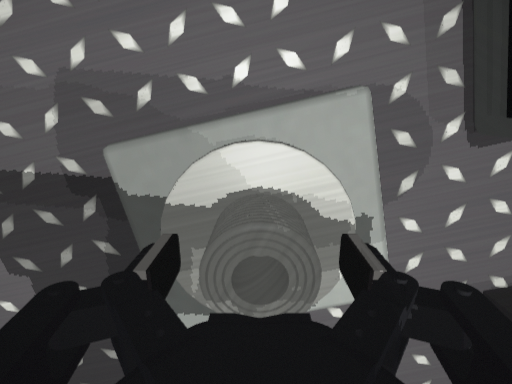

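The jaws are open on both sides of the standing coil, shown at about (260,260). Now rising straight up, then backing off.

```bash
python3 -m pendant '100 0 0 -10 0 0 0;100 0 0 -20 0 0 0;100 0 0 -30 0 0 0;100 0 0 -35 0 0 0;100 0 0 -35 0 0 0;100 -35 0 -10 0 0 0;100 -35 0 0 0 0 0;100 0 0 0 0 0 0;100 0 0 0 0 0 0;100 0 0 0 0 0 0'; python3 w.py pics/w8.png coil_center .1
python3 - <<'E'
from h import *
p,wc=snap('scene')
cv2.imwrite('pics/scene8.png',p['frame'])
for t,z in [('coil_center',.078),('flat_coil_center',.047),('collar_center',.044)]:
    for r in spotter.look_for(p,t)[:4]:print(t,r['location'],r['score'],atz(p,wc,r['location'],z).round(3))
p,wc=snap('side');cv2.imwrite('pics/side8.png',p['frame'])
for t,z in [('coil_center',.078),('flat_coil_center',.047),('collar_center',.044)]:
    for r in spotter.look_for(p,t)[:4]:print(t,r['location'],r['score'],atz(p,wc,r['location'],z).round(3))
E
```

```text
time: 10.72
tcp_pos: [0.4352, -0.2997, 0.2038]
orientation: [0.0, 0.994, -0.111, 0.001]
force: [-0.1, -0.0, 0.1]
opening: 1.002
10.7667 [[ 9.753e-01 -2.209e-01  9.000e-04  4.356e-01]
 [-2.209e-01 -9.753e-01 -5.000e-04 -2.997e-01]
 [ 1.000e-03  3.000e-04 -1.000e+00  2.034e-01]
 [ 0.000e+00  0.000e+00  0.000e+00  1.000e+00]] [[-0.221 -0.939 -0.265  0.504]
 [-0.975  0.213  0.059 -0.314]
 [ 0.001  0.271 -0.963  0.347]] [-0.31  0.22 -0.01  0.   -1.34  1.65]
0.73 2774 259.4 115.2 228 290 83 148 [188. 194. 192.] [ 0.5028 -0.3144  0.1   ]
coil_center [309.3, 129.9] 0.76 [0.363 0.354 0.078]
coil_center [338.6, 143.4] 0.73 [0.464 0.397 0.078]
coil_center [281.1, 171.9] 0.68 [0.453 0.17  0.078]
coil_center [149.1, 264.7] 0.57 [ 0.505 -0.31   0.078]
collar_center [306.8, 218.9] 0.65 [0.617 0.146 0.044]
coil_center [238.7, 177.4] 0.92 [0.417 0.128 0.078]
coil_center [321.7, 307.8] 0.7 [ 0.505 -0.317  0.078]
coil_center [225.1, 128.1] 0.65 [0.425 0.361 0.078]
coil_center [194.3, 140.2] 0.64 [0.316 0.326 0.078]
flat_coil_center [263.0, 209.2] 0.92 [0.461 0.017 0.047]
```

View pics/w8.png

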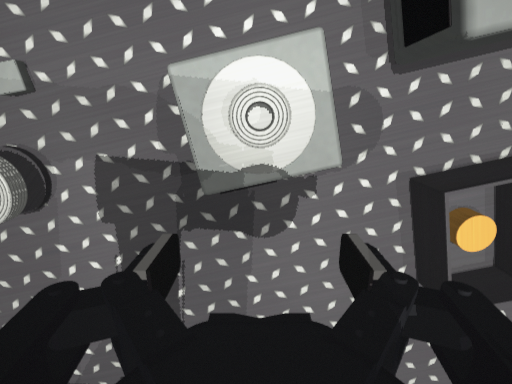

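View pics/scene8.png

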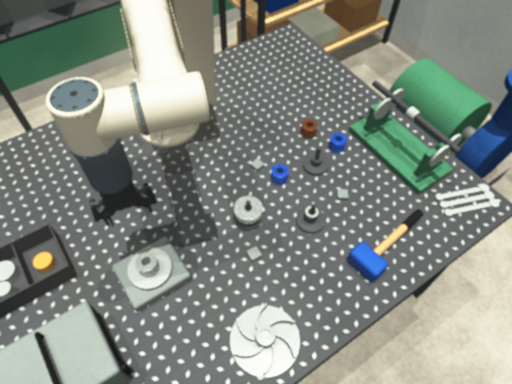

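The coil stands centred on the pan, at (259,115) in the wrist view against a pan centre of about (259,114). The flat coil, near (248,210) in scene, and the collar, near (311,213), are unmoved. Handing in.

```bash
python3 -c "
from cell import order;print(order.finish_job())"
```

```text
the job is handed in; nothing more can be done
None
```

The tall narrow coil is off its spindle and standing on the scale's pan. I released it, backed the gripper clear, and handed the job in at about 10.9 s of the 32 s allowed. No verdict was reported.

- **Lift:** I raised the coil about 118 mm with the grip set to 70 N, well past the 56 mm needed to clear the pin. The jaws held at about 64% open and the wrist view showed no slip.
- **Placing:** I lowered it in 0.7–2 mm steps until the measured force swung from -4 N to +9 N, then opened the jaws. The force read about zero afterwards.
- **Final position:** All three cameras put the coil's axis at about (0.503–0.505, -0.310 to -0.317). My estimate of the pan centre is (0.503, -0.313), so it is only a few mm off. From above it looks level and wholly on the pan. I did not measure its tilt or height.
- **Flat coil and collar:** Both look unmoved in the final scene picture. The networks disagreed on their final spots:
    - **Flat coil:** the scene camera missed it. The side camera put it about 28 mm from its first reading.
    - **Collar:** the scene camera put it about 15 mm off. The side camera missed it.
    - I took these as detection errors, because the arm passed well above the flat coil, never came near the collar, and touched neither.

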